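# Turn over the leaf of the gift seal sample book

## Robot

A 6-joint arm with a two-finger parallel gripper is mounted at the origin on a cart in front of the work surface, level with it; the furniture and walls round the work are solid. World frame = base frame: x ahead of the robot, y to its left, z up, the work surface at z = 0. Lengths are in mm, angles in rad, forces in N, time in s.
With the tool pointing down it reaches from about 275 to 1000 mm from the base axis. Payload 8.4 kg.
Tool frame: the origin (TCP) lies midway between the tips of the shut fingers; the grasp point (between the pads) lies 19 mm behind it; z points along the fingers, x is the direction in which the jaws open and shut, and the axes are right-handed (so a half turn about z gives the same grasp; the last joint's range is limited). The gripper opens to 85 mm and grips with 20 to 120 N. Pads are 22 mm wide; open, the fingers measure 114 mm over their backs; the gripper's body (76 mm by 85 mm) begins 54 mm behind the grasp point. The pads swing forward as they close: fully open they stand 13 mm farther back than shut.
Start: joints at [-1.223, 0.353, 1.633, -0, 1.155, -0.002], TCP at [214.192, -587.154, 231.281] pointing down, gripper open.
Joint ranges: [-2.63, 2.63], [-0.92, 2.1], [0.06, 2.66], [-1.3, 4.44], [0, 2.69], [-3.02, 3.02]. Speed limits (rad/s): [2.22, 2.22, 2.79, 3.14, 3.14, 3.14].

## Interface

Orientations are given as [roll, pitch, yaw] about the fixed x, y, z axes, in that order (R = Rz(yaw) Ry(pitch) Rx(roll)).
In Python, from rig import sense, grab_frame, camera_model, job gives the robot as it stands.
- The arm moves only by the tool arm_command, never from a script. Its argument "plan" is a list of rows, each an object with "translation": the shift along the tool's x, y, z in cm, a list of three; "twist": the turn about the tool's z in rad; "gripper": the opening, from 0 (shut) to 1 (fully open). A call has exactly 5 rows; each row is the pose to reach, as a shift and turn from the pose measured when the call began, along the tool's axes at that moment; what a row does not reach only later rows make up. A row lasts 1/12 s, in which the tool goes at most 41.7 mm and 7.16 degrees, less where a joint would pass 70% of its speed; a pose out of reach is approached as far as the arm can. A call with a gripper value outside its range is refused whole. The fingers move at their own pace and stop on an object; "squeeze" is the grip in N (left out, the last holds). Time passes only in rows, so rows that repeat a pose let the fingers close, or fill a call up. It gives the time, the measured TCP pose, the force and the opening at its end, in the units of the state.
- sense(): the state, without advancing time (a new reading comes with each control period).
- grab_frame(name): name is "scene" or "top" or "wrist"; returns the picture (400x640x3 uint8, blue, green, red); there is no depth.
- camera_model(name): a dict with "fx", "fy", "cx", "cy" (pixels), "pose" (4x4, takes a point from camera to world coordinates). Camera axes: x right, y down, z forward; pixel columns grow to the right and rows downward; lengths in mm; the calibration is good to about 2 mm. The wrist camera is an equidistant fisheye: a pixel r from the principal point sees the ray r / f radians off the axis. A picture is of the moment at which its call begins: read the wrist's pose just before it. camera_model takes no time and is no camera call; for the wrist camera it gives the pose at the moment of the call.
- job.sign_off(): hands the job in, once; it reports no verdict.
The state is a dict: "clock": time; "qpos": joint angles; "qvel": joint speeds; "joint_efforts": joint torques, N m; "eef_pos": TCP position; "tcp_rot": TCP orientation; "contact_force": force on the tool from outside, world axes, zero at the start; "wrist_torque": the same for the moment, N m; "opening": opening from 0.0 (shut) to 1.0 (fully open).
Only numpy, scipy, OpenCV 4.12 (cv2) and the standard library are available. Lean on these libraries where they do the work, as an engineer would, in place of code of your own. Each camera call takes 0.05 s, during which the arm holds its last target.

## Task

A customer wants to see the back of the page of round gift seals: with the fingertips, push that sample book's white leaf up, over its spine, and down flat on the other side. Only push it, gently and without slamming; do not pinch it, and do not lift, tip or shove the book. Leave the ribbon book, its leaf and the other goods as they are.

Things in the scene. Friction and masses are not known exactly. Their poses are not given: they have to be found in the camera images.
- seal_book: Sample book of gift seals (round discs on leaf and page): loose wooden block 136 x 100 mm on a 144 x 108 mm plinth, pages on top at z = 63 mm, about 0.9 kg, one rigid white leaf hinged on a spine along its middle. Origin: centre of the underside. Own x along the spine, z up, y to the side opposite the leaf's start; the leaf starts on the -y side (the robot's right).
- seal_spine (a point): Middle of the hinge line of the seal book's leaf, 68 mm above the book's underside; the hinge line runs along the book's own x.
- seal_edge (a point): Middle of the free edge of the seal leaf, half-way through its thickness, 115 mm from the hinge line. The leaf is a plate 86 mm long along the spine and 4 mm thick, of 0.06 kg, reaching from 11 to 115 mm from the hinge line; its outer 43 mm overhang the plinth (47 mm the block), free below down to the counter.
- seal_leaf (a joint): Angle of the seal leaf, rad: 0 = flat on the own -y side of its book, 1.57 = upright, 3.14 = flat on the own +y side (end stops at 0 and 3.14). Stiff hinge: the leaf stays at any angle where it is left, and about 1 N at the free edge moves it.
- ribbon_book: Sample book of gift ribbons (long straight strips on leaf and page): loose wooden block 136 x 100 mm on a 144 x 108 mm plinth, pages on top at z = 63 mm, about 0.9 kg, one rigid white leaf hinged on a spine along its middle. Origin: centre of the underside. Own x along the spine, z up, y to the side opposite the leaf's start; the leaf starts on the -y side (the robot's right).
- ribbon_spine (a point): Middle of the hinge line of the ribbon book's leaf, 68 mm above the book's underside; the hinge line runs along the book's own x.
- ribbon_edge (a point): Middle of the free edge of the ribbon leaf, half-way through its thickness, 115 mm from the hinge line. The leaf is a plate 86 mm long along the spine and 4 mm thick, of 0.06 kg, reaching from 11 to 115 mm from the hinge line; its outer 43 mm overhang the plinth (47 mm the block), free below down to the counter.
- ribbon_leaf (a joint): Angle of the ribbon leaf, rad: 0 = flat on the own -y side of its book, 1.57 = upright, 3.14 = flat on the own +y side (end stops at 0 and 3.14). Stiff hinge: the leaf stays at any angle where it is left, and about 1 N at the free edge moves it.
- lilac_soap: Flat boxed soap, 56 x 78 x 26 mm, lying behind the books on the right; to be left alone. Loose. Origin: centre of the underside.
- pink_soap: Flat boxed soap, 56 x 78 x 26 mm, lying near the front edge between the books; to be left alone. Loose. Origin: centre of the underside.
- round_tin: Round slip-lid tin, diameter 74 mm, 32 mm high, behind the books; to be left alone. Loose. Origin: centre of the underside.
- balm_box: Small square box, 50 x 50 x 22 mm, near the front edge on the left; to be left alone. Loose. Origin: centre of the underside.
- cream_tube: Tube standing on its cap, 38 x 58 x 129 mm, on the left; to be left alone. Loose. Origin: centre of the underside.
- clip_jar: Clip-top glass jar, 90 x 84 x 121 mm, at the back on the right; to be left alone. Loose. Origin: centre of the underside.

How it is judged (in metres and radians):
On the way:
1. the seal leaf is pushed up past upright (value of joint seal_leaf above 1.65 rad), for 0.1 s.
At the end, for the whole second after the job is handed in: The seal leaf lies flat on the far side of its spine (within 0.1 rad of the stop) and at rest; its book stands level within 30 mm of where it was; the ribbon book and its leaf are within 30 mm of where they were (value of joint seal_leaf above 3.04 rad and velocity of joint seal_leaf below 0.05 rad/s and distance of each of seal_book, ribbon_edge, ribbon_book from where it was at the start of the episode below 0.03 m and angle between seal_book's own z axis and vertical below 0.05 rad); the robot touches nothing.
It fails at once if the seal book or its leaf is pinched or pressed hard (more than 35 N from the fingers) (contact force between the fingers and seal_book above 35 N).
It fails at once if the leaf is slammed (faster than 5 rad/s) (velocity of joint seal_leaf above 5 rad/s or velocity of joint seal_leaf below -5 rad/s).
It fails at once if the seal book is lifted or shoved more than 30 mm, or tipped more than 0.2 rad (distance of seal_book from where it was at the start of the episode above 0.03 m or angle between seal_book's own z axis and vertical above 0.2 rad).
It fails at once if the ribbon book or its leaf is moved more than 30 mm (distance of any of ribbon_book, ribbon_edge from where it was at the start of the episode above 0.03 m).
It fails at once if another article is moved more than 30 mm or lifted (distance of any of lilac_soap, pink_soap, round_tin, balm_box, cream_tube, clip_jar from where it was at the start of the episode above 0.03 m).
It also fails if it takes over 48 s, if anything falls off the work surface, if the arm or the gripper's body presses on something with over 40 N, if the wrist force passes 120 N, or if a joint passes its speed limit or range.

## Working session

There is one attempt and no reset: what is moved stays moved. The work goes in short steps, Python scripts to look and compute and a tool call to move; the robot and the scene stay as the last step left them, time stands still between calls to the robot, and variables do not carry over. Pictures are saved under pics/ and viewed, and the job is handed in when it is done.

Besides the shell and the picture viewer there is one more tool, called after "Emit:" by a JSON object that holds its "api" and its "payload". arm_command: Moves the arm, as the interface text tells. Its arguments: {"type":"object","properties":{"plan":{"type":"array","items":{"type":"object","properties":{"translation":{"type":"array","items":{"type":"number"}},"twist":{"type":"number"},"gripper":{"type":"number"}}}},"squeeze":{"type":"number"}},"required":["plan"]}

```bash
mkdir -p pics; ls; python3 - <<'E'
from rig import sense, grab_frame, camera_model, job
import cv2,numpy as np
s=sense();print(s)
for n in ("scene","top"):
    cv2.imwrite(f"pics/{n}0.png",grab_frame(n)); m=camera_model(n); print(n,m)
E
```

```text
pics
{'clock': 0.0, 'qpos': array([-1.22341814e+00,  3.53625198e-01,  1.63414661e+00,  1.47031127e-05,
        1.15517037e+00, -2.40770288e-03]), 'qvel': array([-3.04481078e-04, -5.61054592e-05, -8.01455078e-04, -3.61029070e-05,
       -9.85971481e-04,  1.03849543e-03]), 'joint_efforts': array([-3.07400978e-04, -6.05255485e+01, -3.42062795e+01,  1.31449456e-04,
        9.45640204e-03, -1.20359752e-05]), 'eef_pos': array([ 214.02453943, -586.71007152,  230.57066316]), 'tcp_rot': array([-3.14157596e+00,  1.34949133e-03, -1.22101637e+00]), 'contact_force': array([ 0.39486865, -0.57791211, -0.47451851]), 'wrist_torque': array([ 0.05413829, -0.00826031,  0.02027195]), 'opening': 0.9964825713725098}
scene {'fx': 430.2165760274342, 'fy': 430.2165760274342, 'cx': 322.56863580022076, 'cy': 198.90314826636785, 'pose': array([[-8.01644111e-01, -2.28527856e-01,  5.52396359e-01,
        -1.91753787e+02],
       [-5.97720510e-01,  3.21628095e-01, -7.34360648e-01,
         8.90210312e+02],
       [-9.84432412e-03, -9.18874522e-01, -3.94427055e-01,
         5.50693678e+02],
       [ 0.00000000e+00,  0.00000000e+00,  0.00000000e+00,
         1.00000000e+00]])}
top {'fx': 370.54321699151274, 'fy': 370.54321699151274, 'cx': 321.31153596887714, 'cy': 201.82804701554755, 'pose': array([[-1.31966248e-03, -9.96549285e-01,  8.29926607e-02,
         4.04487702e+02],
       [-9.99661125e-01,  3.47230768e-03,  2.57987927e-02,
        -4.07471164e+01],
       [-2.59979445e-02, -8.29304909e-02, -9.96216162e-01,
         1.17206442e+03],
       [ 0.00000000e+00,  0.00000000e+00,  0.00000000e+00,
         1.00000000e+00]])}
```

View pics/top0.png

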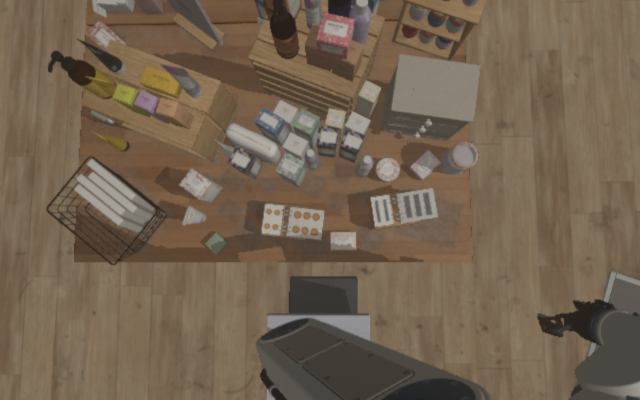

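View pics/scene0.png

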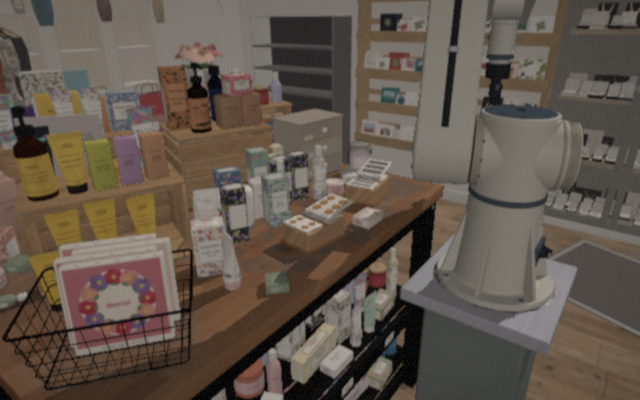

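The top view shows the seal book (round orange discs) around pixel (293,221), its leaf to the right at about 288–324. The ribbon book is around (404,207). The pink soap is at (343,241), close to the leaf's front right. I'll zoom in to measure.

```bash
python3 - <<'E'
import cv2
a=cv2.imread("pics/top0.png")[165:265,190:350]
cv2.imwrite("pics/topz.png",cv2.resize(a,None,fx=5,fy=5,interpolation=cv2.INTER_CUBIC))
a=cv2.imread("pics/scene0.png")[175:255,250:410]
cv2.imwrite("pics/scz.png",cv2.resize(a,None,fx=5,fy=5,interpolation=cv2.INTER_CUBIC))
E
```

```text
(no output)
```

View pics/topz.png

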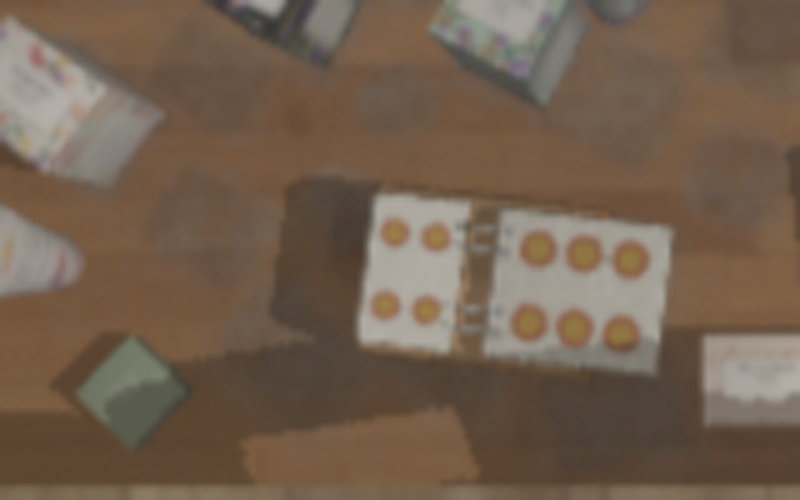

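View pics/scz.png

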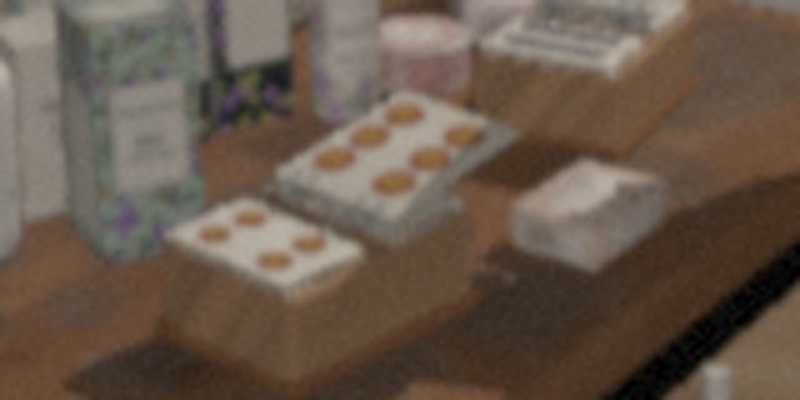

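```bash
cat > h.py <<'E'
import numpy as np
from rig import *
def cast(n,uv,z):
    m=camera_model(n);P=np.array(m['pose']);uv=np.atleast_2d(uv).astype(float)
    d=np.c_[(uv[:,0]-m['cx'])/m['fx'],(uv[:,1]-m['cy'])/m['fy'],np.ones(len(uv))]@P[:3,:3].T
    o=P[:3,3];return o+d*((z-o[2])/d[:,2])[:,None]
E
python3 - <<'E'
from h import *
np.set_printoptions(suppress=True,precision=1)
z=lambda a:(np.array(a)/5.+[190,165]-0.4)
L=cast("top",z([(497,208),(672,228),(657,375),(485,353)]),70);print(L)
for i in range(4):print(np.linalg.norm(L[i]-L[(i+1)%4]))
e=(L[1]+L[2])/2; r=(L[0]+L[3])/2; print("edge",e,"root",r)
d=(r-e)/np.linalg.norm(r-e);print("dir y axis",d,"yaw",np.arctan2(-d[0],d[1]),"spine",e+115*d)
P=cast("top",z([(375,195),(465,203),(450,355),(360,345)]),63);print("page",P)
print("soap",cast("top",z([(703,335),(800,335),(703,425)]),26))
print("pink soap r",cast("top",[(356,234),(356,249)],26))
S=lambda a:(np.array(a)/5.+[250,175]-0.4)
print("scene leaf corners",cast("scene",S([(272,185),(395,95),(517,130),(395,228)]),70))
print("rib left page edge",cast("top",[(372,197),(374,227),(398,193),(432,190),(437,220)],[66]))
print("tall things behind", cast("top",z([(540,105),(430,35),(590,20)]),0), cast("top",z([(540,75),(430,30),(590,10)]),90))
E
```

```text
[[483.5  84.4  70. ]
 [471.2 -20.2  70. ]
 [384.1 -11.1  70. ]
 [397.2  91.1  70. ]]
105.33761064847548
87.61634364775676
103.0397179573797
86.59071237987041
edge [427.7 -15.7  70. ] root [440.4  87.8  70. ]
dir y axis [0.1 1.  0. ] yaw -0.12205310008317286 spine [441.7  98.5  70. ]
page [[492.1 159.   63. ]
 [487.1 104.6  63. ]
 [396.  112.9  63. ]
 [402.  167.   63. ]]
soap [[407.8 -38.4  26. ]
 [407.7 -98.   26. ]
 [352.7 -38.2  26. ]]
pink soap r [[ 400.3 -117.6   26. ]
 [ 354.5 -117.2   26. ]]
scene leaf corners [[470.6  92.2  70. ]
 [490.6 -46.4  70. ]
 [404.7 -44.5  70. ]
 [387.   96.3  70. ]]
rib left page edge [[ 510.6 -163.7   66. ]
 [ 421.1 -168.5   66. ]
 [ 522.3 -241.2   66. ]
 [ 530.9 -342.2   66. ]
 [ 441.5 -354.6   66. ]]
tall things behind [[554.4  65.3   0. ]
 [599.9 136.1   0. ]
 [609.1  33.4   0. ]] [[560.7  57.2  90. ]
 [587.9 122.6  90. ]
 [599.3  27.7  90. ]]
```

```bash
cat >> h.py <<'E'
import cv2
def tri(na,a,nb,b):
    out=[]
    def pm(n):
        m=camera_model(n);K=np.array([[m['fx'],0,m['cx']],[0,m['fy'],m['cy']],[0,0,1]]);return K@np.linalg.inv(np.array(m['pose']))[:3]
    X=cv2.triangulatePoints(pm(na),pm(nb),np.array(a,float).T,np.array(b,float).T)
    return (X[:3]/X[3]).T
E
python3 - <<'E'
from h import *
np.set_printoptions(suppress=True,precision=1)
t=np.array([(538,249),(584,254),(630,260),(528,323),(574,328),(621,333),(395,232),(437,237),(385,305),(427,310)])/5+[190,165]-.4
s=np.array([(335,160),(370,136),(405,115),(393,183),(430,160),(463,136),(215,234),(250,218),(275,260),(310,243)])/5+[250,175]-.4
print(tri("top",t,"scene",s))
E
```

```text
[[456.8  57.9  75.7]
 [453.6  30.3  80.7]
 [449.8   3.   84.6]
 [413.4  63.9  76. ]
 [409.9  36.1  79.9]
 [407.2   8.4  84.6]
 [467.8 145.2  63.3]
 [465.  120.   63.3]
 [423.9 150.7  63.6]
 [421.1 125.6  63.7]]
```

Sizes agree: 104 x 87 mm for the leaf and page discs at z≈63.5. The leaf discs triangulate to z 76–85, so the leaf already stands about 0.16 rad up, with its edge near (427,-16,86) and the spine near (441,97). I'll fly over with the fingers shut to just outside the free edge.

```bash
cat >> h.py <<'E'
from scipy.spatial.transform import Rotation as Rn
C=np.array([441.5,96.5]);yaw=-0.127
by=np.array([-np.sin(yaw),np.cos(yaw)]);bx=np.array([np.cos(yaw),np.sin(yaw)])
def st():
    s=sense();p=s['eef_pos'];d=p[:2]-C
    print("t %.2f"%s['clock'],"p",np.round(p,1),"yaw %.3f"%s['tcp_rot'][2],"book(x,y,z)",np.round([d@bx,d@by,p[2]],1),"F",np.round(s['contact_force'],2),"op %.2f"%s['opening']);return s
def shift(bxyz):
    "tool-frame cm shift to a point in book coords (x,y rel spine, z)"
    s=st();w=np.r_[C+bxyz[0]*bx+bxyz[1]*by,bxyz[2]]
    R=Rn.from_euler('xyz',s['tcp_rot']).as_matrix()
    t=R.T@(w-s['eef_pos'])/10;print("shift cm",np.round(t,2),"twist",round(s['tcp_rot'][2]-yaw,3));return t
E
python3 - <<'E'
from h import *
shift([0,-160,200])
E
```

```text
t 0.10 p [ 214.1 -586.8  230.7] yaw -1.221 book(x,y,z) [-139.1 -706.6  230.7] F [0.08 0.18 0.64] op 1.01
shift cm [-42.17 -37.44   3.12] twist -1.094
```

Emit:
{"api": "arm_command", "payload": {"plan": [{"translation":[-3,-2.65,0],"twist":-0.11,"gripper":0},{"translation":[-6,-5.3,0],"twist":-0.22,"gripper":0},{"translation":[-9,-8,0],"twist":-0.33,"gripper":0},{"translation":[-12,-10.6,0],"twist":-0.44,"gripper":0},{"translation":[-15,-13.3,0],"twist":-0.55,"gripper":0}], "squeeze": 20}}

```text
clock: 0.52
eef_pos: [287.6, -398.3, 230.4]
tcp_rot: [-3.141, 0.002, -0.666]
contact_force: [0.6, -0.5, -0.2]
opening: 0.297
```

```bash
python3 -c "
from h import *
shift([0,-160,200])"
```

```text
t 0.52 p [ 287.6 -398.3  230.4] yaw -0.666 book(x,y,z) [ -90.  -510.4  230.4] F [ 0.57 -0.51 -0.19] op 0.30
shift cm [-10.26 -34.68   3.09] twist -0.539
```

Emit:
{"api": "arm_command", "payload": {"plan": [{"translation":[-1.1,-3.8,0],"twist":-0.11,"gripper":0},{"translation":[-2.2,-7.6,0],"twist":-0.22,"gripper":0},{"translation":[-3.3,-11.4,0],"twist":-0.33,"gripper":0},{"translation":[-4.4,-15.2,0],"twist":-0.44,"gripper":0},{"translation":[-5.5,-19,0],"twist":-0.539,"gripper":0}]}}

```text
clock: 0.93
eef_pos: [361.8, -213.1, 230.6]
tcp_rot: [-3.14, 0.001, -0.122]
contact_force: [0.1, -0.9, -0.4]
opening: 0.002
```

```bash
python3 -c "
from h import *
shift([0,-160,150])"
```

```text
t 0.93 p [ 361.8 -213.1  230.6] yaw -0.122 book(x,y,z) [ -39.9 -317.2  230.6] F [ 0.12 -0.94 -0.37] op 0.00
shift cm [  4.07 -15.69   8.09] twist 0.005
```

Emit:
{"api": "arm_command", "payload": {"plan": [{"translation":[1,-3.8,1],"twist":0,"gripper":0},{"translation":[2,-7.6,2],"twist":0,"gripper":0},{"translation":[3,-11.4,4],"twist":0,"gripper":0},{"translation":[4,-15.2,6],"twist":0.005,"gripper":0},{"translation":[4.07,-15.7,8],"twist":0.005,"gripper":0}]}}

```text
clock: 1.35
eef_pos: [423.2, -58.4, 150.8]
tcp_rot: [-3.139, -0.002, -0.125]
contact_force: [0.1, -0.5, 0.2]
opening: -0.001
```

```bash
python3 - <<'E'
from h import *
np.set_printoptions(suppress=True,precision=1)
st()
cv2.imwrite("pics/w1.png",grab_frame("wrist"))
a=grab_frame("scene");cv2.imwrite("pics/s1f.png",a)
cv2.imwrite("pics/s1.png",cv2.resize(a[155:255,250:410],None,fx=5,fy=5,interpolation=cv2.INTER_CUBIC))
print(camera_model("wrist"))
E
```

```text
t 1.35 p [423.2 -58.4 150.8] yaw -0.125 book(x,y,z) [   1.5 -156.   150.8] F [ 0.1 -0.5  0.2] op -0.00
{'fx': 309.70691628693146, 'fy': 309.70691628693146, 'cx': 322.99333828053466, 'cy': 197.11148144667175, 'pose': array([[  1. ,  -0.1,  -0. , 429.8],
       [ -0.1,  -1. ,  -0.3,  13.4],
       [ -0. ,   0.3,  -1. , 291.1],
       [  0. ,   0. ,   0. ,   1. ]])}
```

View pics/w1.png

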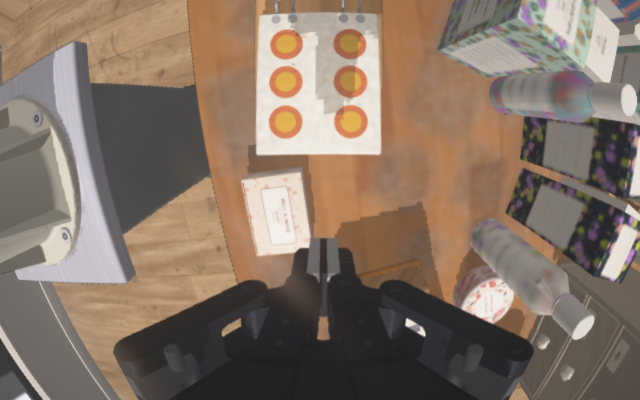

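View pics/s1.png

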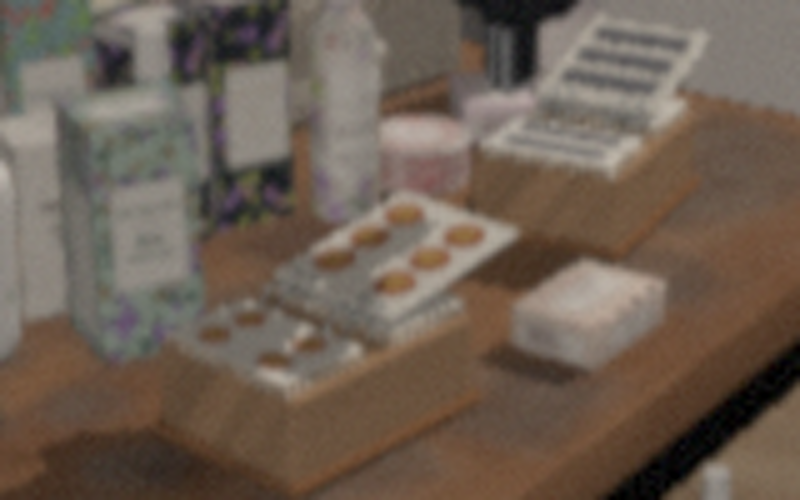

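Wrist view: the leaf's free-edge corners are at (257,154) and (382,154), and the shut fingertips are at (322,245). The scene view shows the leaf clearly raised at its free edge. I'll cast the corners and use the 86 mm edge to check the height.

```bash
cat >> h.py <<'E'
def wray(uv,m):
    uv=np.atleast_2d(uv).astype(float);x=np.c_[uv[:,0]-m['cx'],uv[:,1]-m['cy']];r=np.linalg.norm(x,axis=1);th=r/m['fx']
    d=np.c_[x/r[:,None]*np.sin(th)[:,None],np.cos(th)]
    P=np.array(m['pose']);return P[:3,3],d@P[:3,:3].T
def wcast(uv,m,z):
    o,d=wray(uv,m);return o+d*((z-o[2])/d[:,2])[:,None]
E
python3 - <<'E'
from h import *
np.set_printoptions(suppress=True,precision=1)
m=camera_model("wrist")
for z in (70,80,85,90,95):
    p=wcast([(257,154),(382,154)],m,z);print(z,np.linalg.norm(p[0]-p[1]),p.mean(0),[(p.mean(0)[:2]-C)@bx,(p.mean(0)[:2]-C)@by],"dir",np.arctan2(*(p[1]-p[0])[[1,0]]))
p=wcast([(262,13),(379,12)],m,72);print(np.linalg.norm(p[0]-p[1]),p,[(p.mean(0)[:2]-C)@bx,(p.mean(0)[:2]-C)@by])
E
```

```text
70 91.21592880386203 [422.1 -19.5  70. ] [np.float64(-4.59226750274121), np.float64(-117.57534060318264)] dir -0.12361476353549725
80 87.090022285432 [422.4 -18.1  80. ] [np.float64(-4.434129664081498), np.float64(-116.05394093283341)] dir -0.1236147635354973
85 85.02706902621702 [422.6 -17.3  85. ] [np.float64(-4.355060744751669), np.float64(-115.2932410976588)] dir -0.12361476353549725
90 82.96411576700203 [422.8 -16.6  90. ] [np.float64(-4.275991825421842), np.float64(-114.5325412624842)] dir -0.12361476353549719
95 80.90116250778699 [422.9 -15.8  95. ] [np.float64(-4.196922906092017), np.float64(-113.77184142730958)] dir -0.12361476353549726
82.68771200520561 [[394.6  88.4  72. ]
 [476.7  78.7  72. ]] [np.float64(-4.151171280597218), np.float64(-13.59019046131763)]
```

Emit:
{"api": "arm_command", "payload": {"plan": [{"translation":[-0.4,0,2.2],"twist":0,"gripper":0},{"translation":[-0.5,0,4.5],"twist":0,"gripper":0},{"translation":[-0.5,0,6.8],"twist":0,"gripper":0},{"translation":[-0.5,0,9],"twist":0,"gripper":0},{"translation":[-0.5,0,10.6],"twist":0,"gripper":0}]}}

```text
clock: 1.87
eef_pos: [413.5, -59.9, 41.6]
tcp_rot: [-3.14, 0.007, -0.124]
contact_force: [-0.4, 0.1, 0.1]
opening: 0.003
```

Emit:
{"api": "arm_command", "payload": {"plan": [{"translation":[0,-0.4,0],"twist":0,"gripper":0},{"translation":[0,-0.8,0],"twist":0,"gripper":0},{"translation":[0,-1.2,0],"twist":0,"gripper":0},{"translation":[0,-1.6,0],"twist":0,"gripper":0},{"translation":[0,-2,0],"twist":0,"gripper":0}]}}

```text
clock: 2.28
eef_pos: [416.9, -39.8, 42.8]
tcp_rot: [-3.14, 0.005, -0.124]
contact_force: [-0.1, -0.6, 0.1]
opening: 0.002
```

```bash
python3 - <<'E'
from h import *
st()
cv2.imwrite("pics/w2.png",grab_frame("wrist"))
a=grab_frame("scene")
cv2.imwrite("pics/s2.png",cv2.resize(a[135:255,260:420],None,fx=5,fy=5,interpolation=cv2.INTER_CUBIC))
E
```

```text
t 2.28 p [416.9 -39.8  42.8] yaw -0.124 book(x,y,z) [  -7.1 -138.3   42.8] F [-0.09 -0.57  0.08] op 0.00
```

View pics/w2.png

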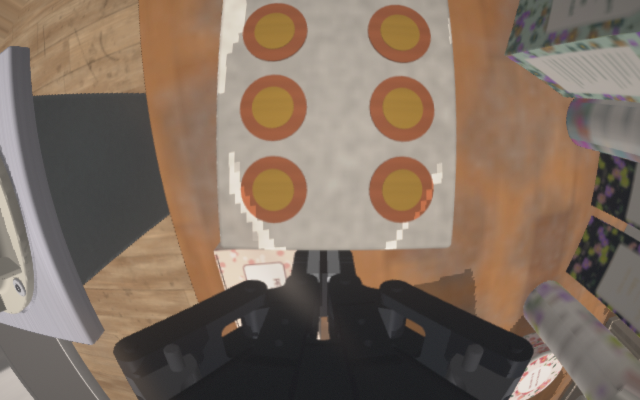

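View pics/s2.png

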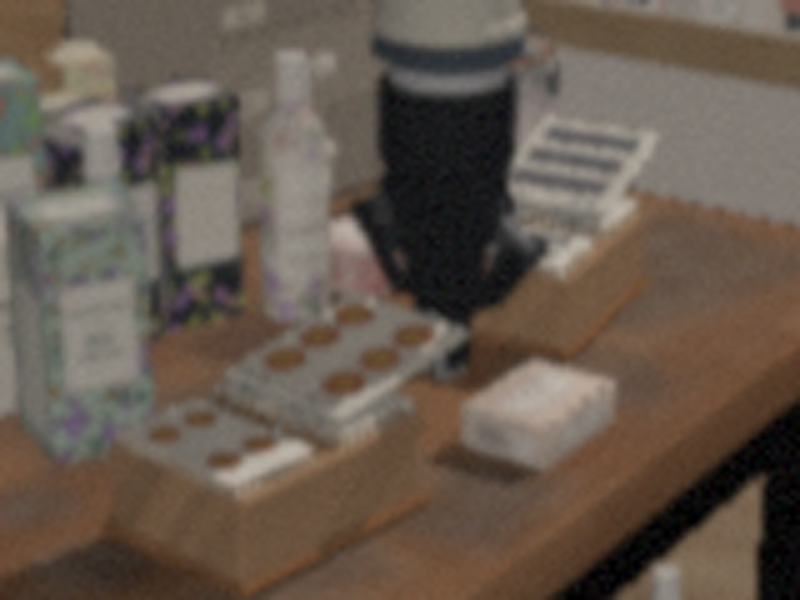

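Fingertips hang just outside and below the free edge: the wrist image shows the edge at row 248 meeting the fingers, with no force yet. I'll creep in.

Emit:
{"api": "arm_command", "payload": {"plan": [{"translation":[0,-0.2,0],"twist":0,"gripper":0},{"translation":[0.1,-0.4,0],"twist":0,"gripper":0},{"translation":[0.1,-0.6,0],"twist":0,"gripper":0},{"translation":[0.1,-0.8,0],"twist":0,"gripper":0},{"translation":[0.1,-1,0],"twist":0,"gripper":0}]}}

```text
clock: 2.8
eef_pos: [418.9, -29.6, 42.5]
tcp_rot: [-3.14, 0.005, -0.123]
contact_force: [0.2, -5.1, -0.4]
opening: 0.0
```

Emit:
{"api": "arm_command", "payload": {"plan": [{"translation":[0,0,-0.4],"twist":0,"gripper":0},{"translation":[0,-0.05,-0.8],"twist":0,"gripper":0},{"translation":[0,-0.15,-1.2],"twist":0,"gripper":0},{"translation":[0,-0.25,-1.6],"twist":0,"gripper":0},{"translation":[0,-0.35,-2.0],"twist":0,"gripper":0}]}}

```text
clock: 3.22
eef_pos: [419.5, -26.3, 63.0]
tcp_rot: [-3.14, 0.005, -0.123]
contact_force: [-0.9, -3.3, -1.1]
opening: 0.005
```

```bash
python3 - <<'E'
from h import *
st()
a=grab_frame("scene")
cv2.imwrite("pics/s3.png",cv2.resize(a[135:255,260:420],None,fx=5,fy=5,interpolation=cv2.INTER_CUBIC))
E
```

```text
t 3.22 p [419.5 -26.3  63. ] yaw -0.123 book(x,y,z) [  -6.3 -124.6   63. ] F [-0.86 -3.33 -1.09] op 0.00
```

View pics/s3.png

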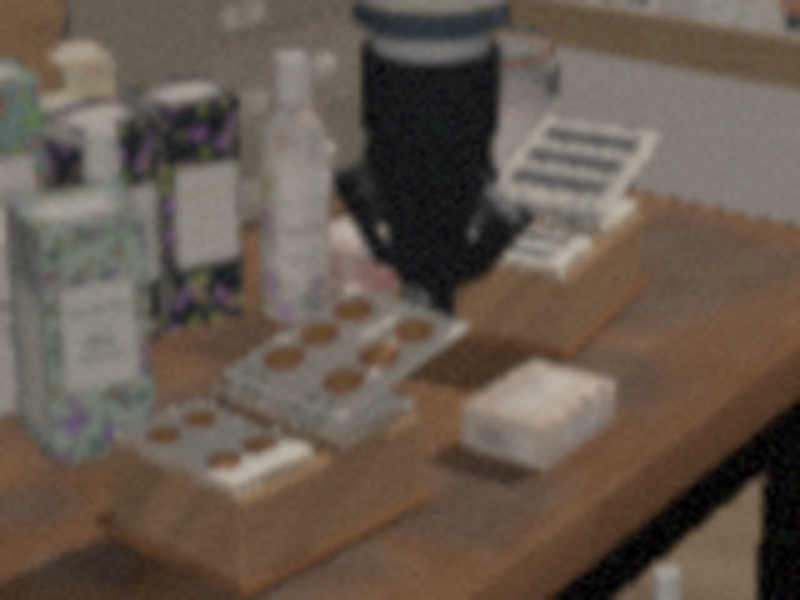

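Emit:
{"api": "arm_command", "payload": {"plan": [{"translation":[0,-0.2,-0.2],"twist":0,"gripper":0},{"translation":[0,-0.4,-0.4],"twist":0,"gripper":0},{"translation":[0,-0.6,-0.6],"twist":0,"gripper":0},{"translation":[0,-0.8,-0.9],"twist":0,"gripper":0},{"translation":[0,-1.0,-1.2],"twist":0,"gripper":0}]}}

```text
clock: 3.68
eef_pos: [420.9, -16.3, 75.7]
tcp_rot: [-3.14, 0.005, -0.123]
contact_force: [-0.9, -5.0, 0.6]
opening: 0.0
```

```bash
cat >> h.py <<'E'
def look(k):
    st();a=grab_frame("scene")
    cv2.imwrite(f"pics/s{k}.png",cv2.resize(a[135:255,260:420],None,fx=5,fy=5,interpolation=cv2.INTER_CUBIC))
E
python3 -c "
from h import *
look(4)"
```

```text
t 3.68 p [420.9 -16.3  75.7] yaw -0.123 book(x,y,z) [  -6.2 -114.5   75.7] F [-0.9  -4.98  0.55] op 0.00
```

View pics/s4.png

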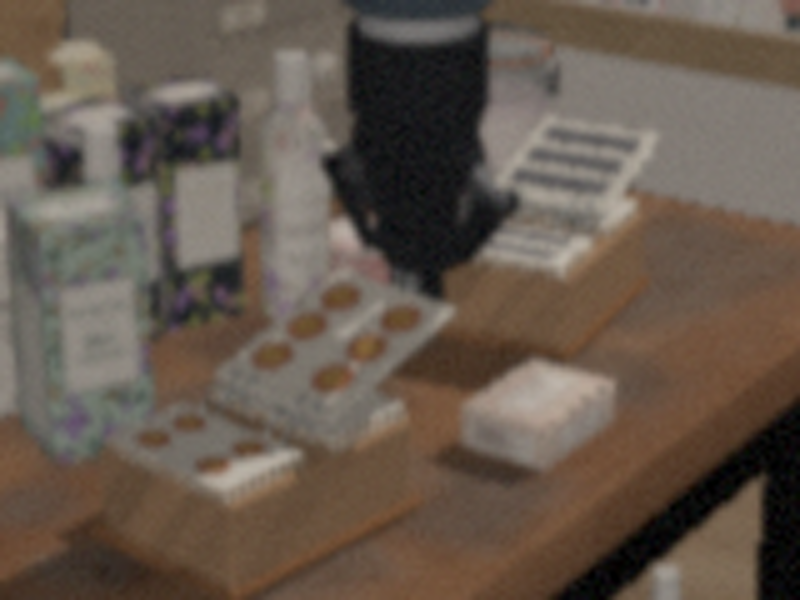

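The leaf is up to roughly 0.35 rad and the book slid about 5 mm. From here I'll lift faster than the edge rises so friction helps, with less inward push.

Emit:
{"api": "arm_command", "payload": {"plan": [{"translation":[0,-0.05,-0.4],"twist":0,"gripper":0},{"translation":[0,-0.15,-0.9],"twist":0,"gripper":0},{"translation":[0,-0.3,-1.3],"twist":0,"gripper":0},{"translation":[0,-0.45,-1.7],"twist":0,"gripper":0},{"translation":[0,-0.6,-2.1],"twist":0,"gripper":0}]}}

```text
clock: 4.15
eef_pos: [422.1, -9.8, 97.7]
tcp_rot: [-3.14, 0.004, -0.123]
contact_force: [-0.2, -0.8, -1.2]
opening: 0.005
```

```bash
python3 -c "
from h import *
look(5)
cv2.imwrite('pics/w5.png',grab_frame('wrist'))"
```

```text
t 4.15 p [422.1  -9.8  97.7] yaw -0.123 book(x,y,z) [  -5.8 -107.9   97.7] F [-0.19 -0.78 -1.22] op 0.01
```

View pics/s5.png

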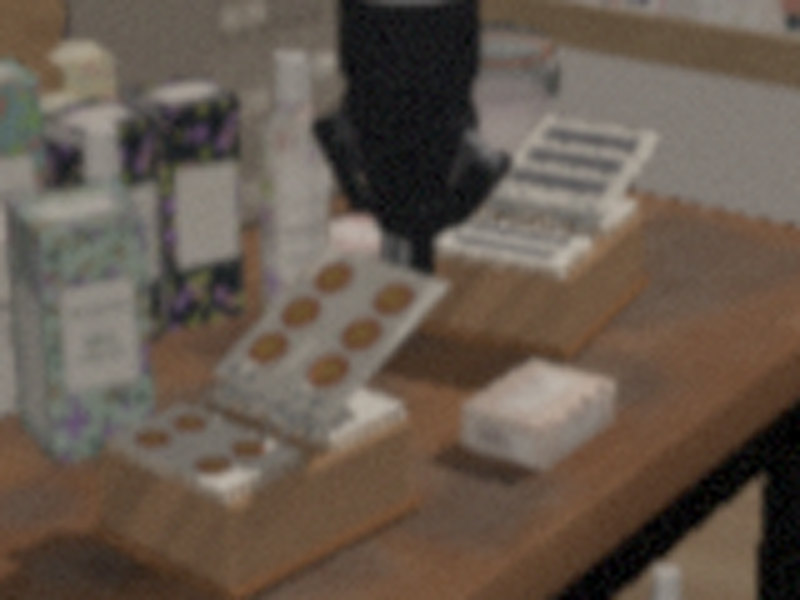

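View pics/w5.png

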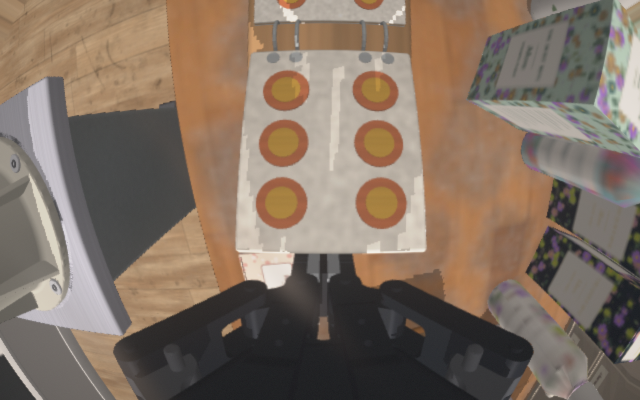

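Good: the book stayed put (page discs unchanged) and the leaf is near 0.5 rad. Same pattern with a bit more inward.

Emit:
{"api": "arm_command", "payload": {"plan": [{"translation":[0,-0.15,-0.4],"twist":0,"gripper":0},{"translation":[0,-0.35,-0.8],"twist":0,"gripper":0},{"translation":[0,-0.55,-1.2],"twist":0,"gripper":0},{"translation":[0,-0.8,-1.6],"twist":0,"gripper":0},{"translation":[0,-1.0,-2.0],"twist":0,"gripper":0}]}}

```text
clock: 4.67
eef_pos: [423.9, 0.4, 118.4]
tcp_rot: [-3.14, 0.003, -0.123]
contact_force: [-0.0, -0.5, -1.0]
opening: 0.002
```

```bash
python3 -c "
from h import *
look(6)"
```

```text
t 4.67 p [4.239e+02 4.000e-01 1.184e+02] yaw -0.123 book(x,y,z) [ -5.3 -97.6 118.4] F [-0.02 -0.54 -0.99] op 0.00
```

View pics/s6.png

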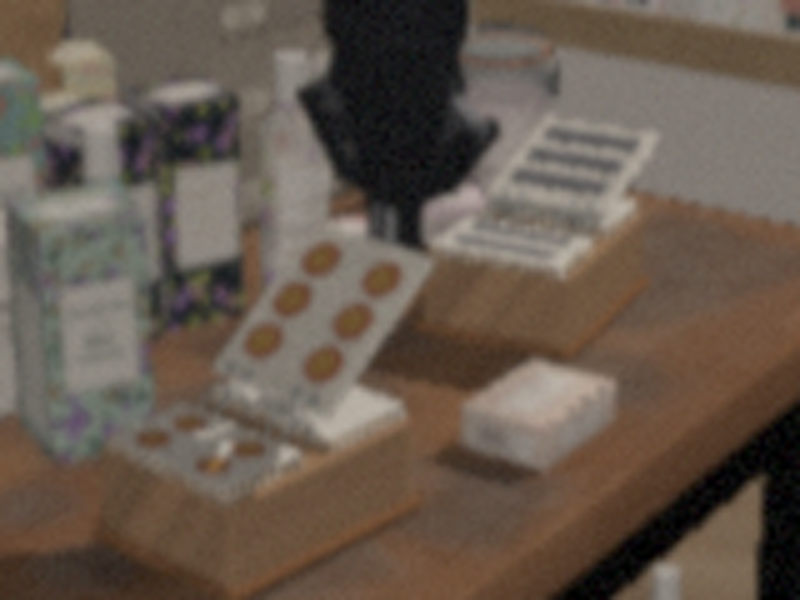

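Emit:
{"api": "arm_command", "payload": {"plan": [{"translation":[0,-0.25,-0.3],"twist":0,"gripper":0},{"translation":[0,-0.55,-0.6],"twist":0,"gripper":0},{"translation":[0,-0.85,-0.9],"twist":0,"gripper":0},{"translation":[0,-1.2,-1.2],"twist":0,"gripper":0},{"translation":[0,-1.5,-1.5],"twist":0,"gripper":0}]}}

```text
clock: 5.13
eef_pos: [426.3, 15.4, 134.5]
tcp_rot: [-3.14, 0.002, -0.123]
contact_force: [-1.8, -4.1, 3.1]
opening: 0.004
```

Emit:
{"api": "arm_command", "payload": {"plan": [{"translation":[0,-0.35,-0.2],"twist":0,"gripper":0},{"translation":[0,-0.75,-0.4],"twist":0,"gripper":0},{"translation":[0,-1.15,-0.6],"twist":0,"gripper":0},{"translation":[0,-1.6,-0.8],"twist":0,"gripper":0},{"translation":[0,-2.0,-0.9],"twist":0,"gripper":0}]}}

```text
clock: 5.55
eef_pos: [428.9, 35.9, 143.7]
tcp_rot: [-3.14, 0.002, -0.123]
contact_force: [-0.8, -2.1, 0.5]
opening: 0.003
```

```bash
python3 -c "
from h import *
look(7)"
```

```text
t 5.55 p [428.9  35.9 143.7] yaw -0.123 book(x,y,z) [ -4.8 -61.7 143.7] F [-0.81 -2.14  0.54] op 0.00
```

View pics/s7.png

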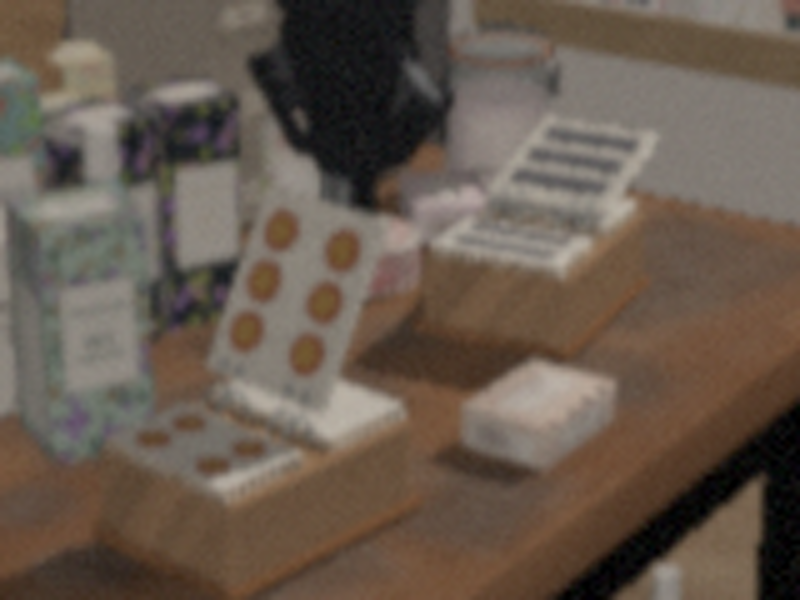

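Emit:
{"api": "arm_command", "payload": {"plan": [{"translation":[0,-0.6,-0.1],"twist":0,"gripper":0},{"translation":[0,-1.2,-0.2],"twist":0,"gripper":0},{"translation":[0,-1.8,-0.3],"twist":0,"gripper":0},{"translation":[0,-2.4,-0.3],"twist":0,"gripper":0},{"translation":[0,-3.0,-0.3],"twist":0,"gripper":0}]}}

```text
clock: 6.02
eef_pos: [432.8, 66.8, 146.9]
tcp_rot: [-3.139, 0.001, -0.123]
contact_force: [0.9, -0.1, 1.0]
opening: 0.003
```

Emit:
{"api": "arm_command", "payload": {"plan": [{"translation":[0,-0.6,0],"twist":0,"gripper":0},{"translation":[0,-1.2,0],"twist":0,"gripper":0},{"translation":[0,-1.8,0],"twist":0,"gripper":0},{"translation":[0,-2.4,0],"twist":0,"gripper":0},{"translation":[0,-3.0,0],"twist":0,"gripper":0}]}}

```text
clock: 6.43
eef_pos: [436.5, 97.2, 146.9]
tcp_rot: [-3.139, 0.002, -0.122]
contact_force: [0.1, -2.0, -0.6]
opening: -0.001
```

```bash
python3 -c "
from h import *
look(8)"
```

```text
t 6.43 p [436.5  97.2 146.9] yaw -0.122 book(x,y,z) [-5.100e+00  1.000e-01  1.469e+02] F [ 0.14 -2.04 -0.64] op -0.00
```

View pics/s8.png

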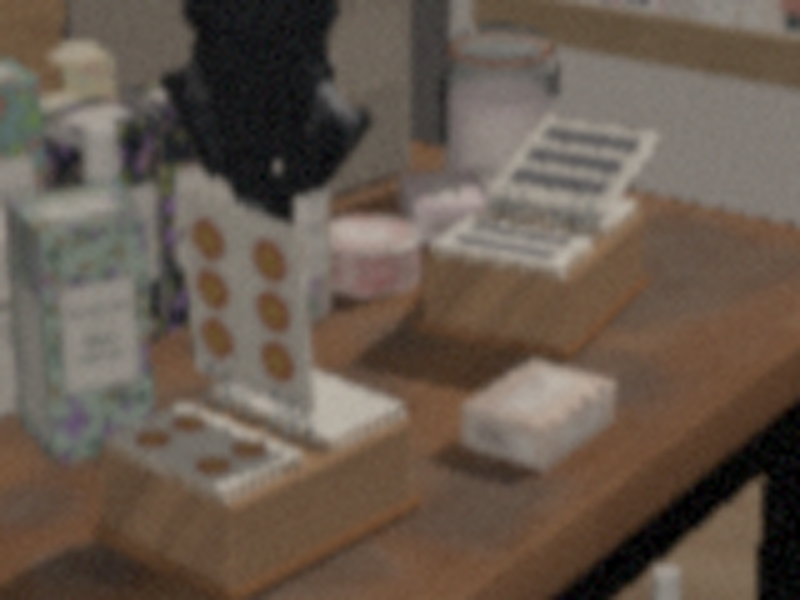

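The leaf is just about upright (~1.6 rad) and the book is still in place. Next I'll carry it over and down along an arc.

Emit:
{"api": "arm_command", "payload": {"plan": [{"translation":[0,-0.6,0],"twist":0,"gripper":0},{"translation":[0,-1.2,0.1],"twist":0,"gripper":0},{"translation":[0,-1.8,0.3],"twist":0,"gripper":0},{"translation":[0,-2.4,0.6],"twist":0,"gripper":0},{"translation":[0,-3.1,1.0],"twist":0,"gripper":0}]}}

```text
clock: 6.9
eef_pos: [440.7, 129.3, 136.9]
tcp_rot: [-3.139, 0.001, -0.123]
contact_force: [0.2, -0.4, 0.8]
opening: 0.001
```

Emit:
{"api": "arm_command", "payload": {"plan": [{"translation":[0,-0.5,0.4],"twist":0,"gripper":0},{"translation":[0,-1.0,0.7],"twist":0,"gripper":0},{"translation":[0,-1.5,1.1],"twist":0,"gripper":0},{"translation":[0,-2.0,1.6],"twist":0,"gripper":0},{"translation":[0,-2.4,2.1],"twist":0,"gripper":0}]}}

```text
clock: 7.32
eef_pos: [443.8, 153.8, 115.4]
tcp_rot: [-3.138, 0.001, -0.123]
contact_force: [-0.6, 0.9, -0.0]
opening: 0.001
```

```bash
python3 -c "
from h import *
look(9)"
```

```text
t 7.32 p [443.8 153.8 115.4] yaw -0.123 book(x,y,z) [ -5.   57.1 115.4] F [-0.55  0.86 -0.03] op 0.00
```

View pics/s9.png

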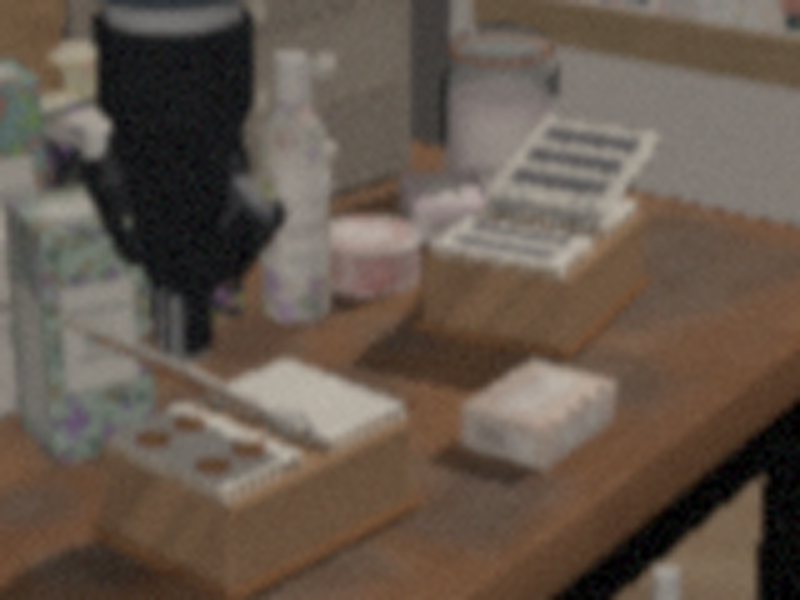

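Leaf is about 2.5 rad, seen nearly edge-on along (70,320)–(320,440). Continue down, slowing near the stop.

Emit:
{"api": "arm_command", "payload": {"plan": [{"translation":[0,-0.3,0.5],"twist":0,"gripper":0},{"translation":[0,-0.6,1.0],"twist":0,"gripper":0},{"translation":[0,-0.9,1.5],"twist":0,"gripper":0},{"translation":[0,-1.1,2.0],"twist":0,"gripper":0},{"translation":[0,-1.3,2.5],"twist":0,"gripper":0}]}}

```text
clock: 7.78
eef_pos: [445.0, 167.2, 89.1]
tcp_rot: [-3.139, 0.002, -0.123]
contact_force: [0.3, 0.0, -0.1]
opening: 0.002
```

Emit:
{"api": "arm_command", "payload": {"plan": [{"translation":[0,-0.1,0.3],"twist":0,"gripper":0},{"translation":[0,-0.1,0.6],"twist":0,"gripper":0},{"translation":[0,-0.1,0.9],"twist":0,"gripper":0},{"translation":[0,-0.1,1.2],"twist":0,"gripper":0},{"translation":[0,-0.1,1.5],"twist":0,"gripper":0}]}}

```text
clock: 8.2
eef_pos: [445.1, 168.2, 73.9]
tcp_rot: [-3.139, 0.002, -0.123]
contact_force: [-0.2, -0.1, 0.1]
opening: -0.003
```

Emit:
{"api": "arm_command", "payload": {"plan": [{"translation":[0,0,0.1],"twist":0,"gripper":0},{"translation":[0,0,0.2],"twist":0,"gripper":0},{"translation":[0,0,0.3],"twist":0,"gripper":0},{"translation":[0,0,0.4],"twist":0,"gripper":0},{"translation":[0,0,0.5],"twist":0,"gripper":0}]}}

```text
clock: 8.62
eef_pos: [445.3, 168.2, 69.6]
tcp_rot: [-3.139, 0.001, -0.123]
contact_force: [-5.9, -1.9, 25.9]
opening: 0.004
```

```bash
python3 -c "
from h import *
look(10)
cv2.imwrite('pics/w10.png',grab_frame('wrist'))"
```

```text
t 8.62 p [445.3 168.2  69.6] yaw -0.123 book(x,y,z) [-5.3 71.6 69.6] F [-5.88 -1.87 25.86] op 0.00
```

View pics/s10.png

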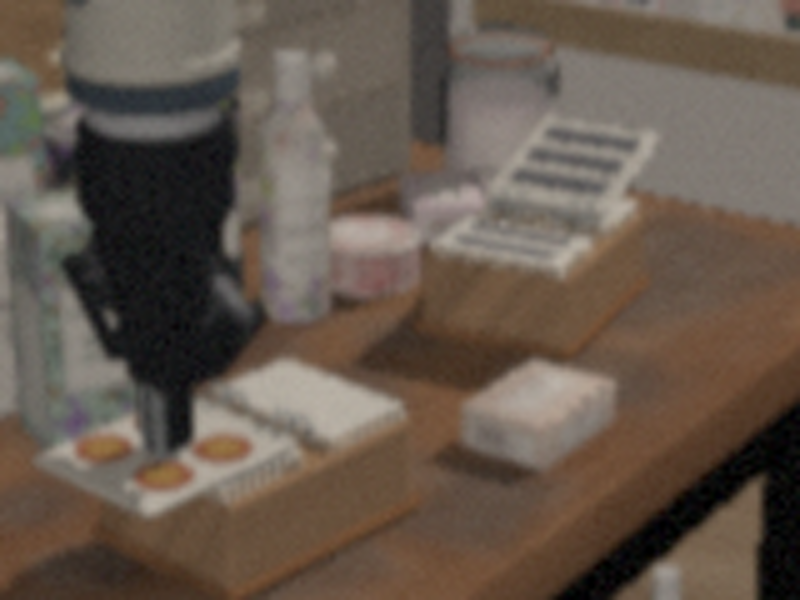

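View pics/w10.png

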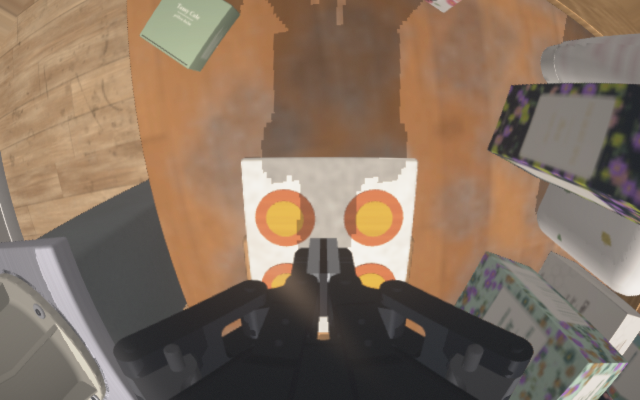

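The leaf is flat against its stop, with 26 N of reaction on the tool. I'll lift straight off and back away.

Emit:
{"api": "arm_command", "payload": {"plan": [{"translation":[0,0,-0.5],"twist":0,"gripper":0},{"translation":[0,0,-1.5],"twist":0,"gripper":0},{"translation":[0,0,-4],"twist":0,"gripper":0},{"translation":[0,0,-7],"twist":0,"gripper":0},{"translation":[0,0,-10],"twist":0,"gripper":0}]}}

```text
clock: 9.13
eef_pos: [444.9, 167.7, 171.2]
tcp_rot: [-3.139, 0.002, -0.123]
contact_force: [1.2, 0.5, 0.4]
opening: 0.002
```

Emit:
{"api": "arm_command", "payload": {"plan": [{"translation":[0,3,-2],"twist":0,"gripper":0},{"translation":[0,7,-3],"twist":0,"gripper":0},{"translation":[0,11,-4],"twist":0,"gripper":0},{"translation":[0,15,-4],"twist":0,"gripper":0},{"translation":[0,19,-4],"twist":0,"gripper":0}]}}

```text
clock: 9.55
eef_pos: [421.7, -22.5, 212.3]
tcp_rot: [-3.139, -0.0, -0.122]
contact_force: [0.8, -0.2, -0.0]
opening: -0.001
```

Emit:
{"api": "arm_command", "payload": {"plan": [{"translation":[0,0,0],"twist":0,"gripper":0},{"translation":[0,0,0],"twist":0,"gripper":0},{"translation":[0,0,0],"twist":0,"gripper":0},{"translation":[0,0,0],"twist":0,"gripper":0},{"translation":[0,0,0],"twist":0,"gripper":0}]}}

```text
clock: 9.97
eef_pos: [421.8, -21.4, 212.3]
tcp_rot: [-3.139, -0.0, -0.12]
contact_force: [-0.1, -0.2, -0.3]
opening: -0.003
```

```bash
python3 -c "
from h import *
look(11)
a=grab_frame('top');cv2.imwrite('pics/t11.png',cv2.resize(a[165:265,190:350],None,fx=5,fy=5,interpolation=cv2.INTER_CUBIC))"
```

```text
t 9.97 p [421.8 -21.4 212.3] yaw -0.120 book(x,y,z) [  -4.6 -119.4  212.3] F [-0.11 -0.23 -0.25] op -0.00
```

View pics/s11.png

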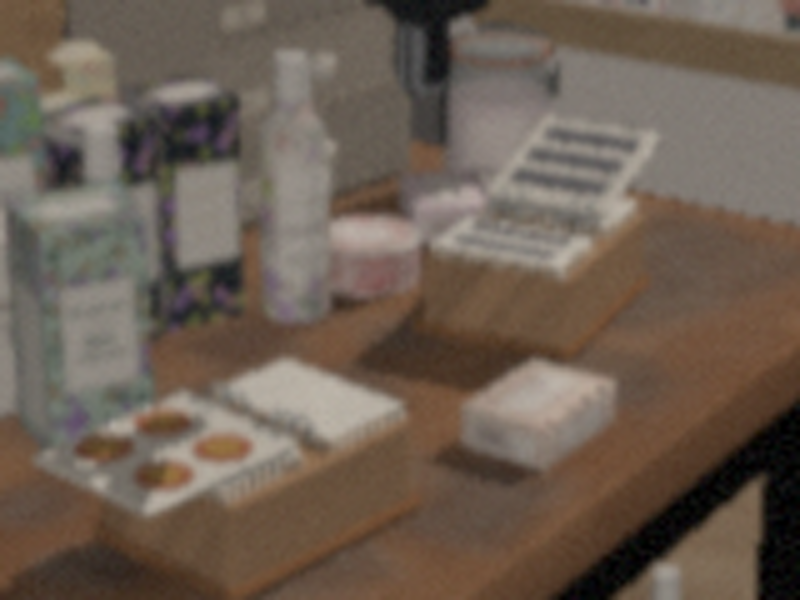

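View pics/t11.png

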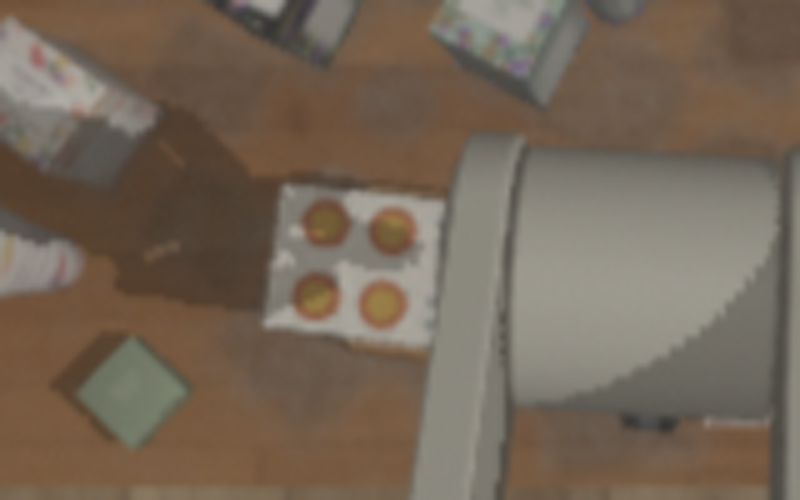

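Both views show the leaf down on the left with four discs on its back. I'll triangulate them to check flatness.

```bash
python3 - <<'E'
from h import *
np.set_printoptions(suppress=True,precision=1)
t=np.array([(326,223),(392,231),(316,296),(383,303)])/5+[190,165]-.4
s=np.array([(103,447),(163,424),(163,475),(222,447)])/5+[260,135]-.4
X=tri("top",t,"scene",s);print(X)
print("slope",(X[0,2]-X[1,2])/np.linalg.norm(X[0]-X[1]),(X[2,2]-X[3,2])/np.linalg.norm(X[2]-X[3]))
p=cast("top",np.array([(283,184),(265,328)])/5+[190,165]-.4,70);e=p.mean(0);print(p,"edge book y",(e[:2]-C)@by,"implied shift of spine",(e[:2]-C)@by-115)
E
```

```text
[[473.2 185.7  70.7]
 [468.1 146.   69.2]
 [429.5 191.1  70.5]
 [425.2 150.9  70.5]]
slope 0.0373917039055855 -0.0015823913473032092
[[498.4 213.3  70. ]
 [412.2 222.8  70. ]] edge book y 122.3193457174919 implied shift of spine 7.319345717491899
```

```bash
python3 -c "
from h import *
st(); job.sign_off()"
```

```text
t 10.07 p [421.8 -21.5 212.2] yaw -0.120 book(x,y,z) [  -4.6 -119.5  212.2] F [ 0.24 -0.53  0.05] op -0.00
the job is handed in; nothing more can be done
```

The seal leaf now lies flat on the far side of its spine. I pushed it up by its free edge with the shut fingertips, carried it past upright and pressed it down. Then I lifted the fingers clear and handed the job in at about 10 s; no verdict was reported.

- **Flatness:** the discs on the turned leaf measured z = 69–71 mm, against 70 expected for flat. The slope was 0.00 to 0.04 rad, which is within measurement noise.
- **Seal book:** it slid about 7 mm during the first push, against the 30 mm limit. I saw no tipping in the pictures.
- **Forces:** the wrist reading while pushing the leaf over was about 5 N or less. The final press against the stop reached about 26 N, more than I meant but under the 35 N limit. At hand-in the reading was about zero and the tool was clear at z = 212 mm.
- **Other goods:** the ribbon book, its leaf and the goods visible in the pictures looked unmoved. I did not measure them again, and the arm hid part of the last top view.

One early finding differed from a fully flat start: the leaf stood about 0.15 rad open at the beginning.

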